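Clamp the casting mould shut

TASK

The two-part mould for casting miniatures is lying closed in its fixture. Push the orange clamp strap round sideways until it stops over the mould, then push the red cam lever fully down so that the clamp holds the mould shut. Only push: pick nothing up, and leave the mould, the paint pots, the figure and the other things on the table where they are.

Things in the scene. Friction and masses are not known exactly. Their poses are not given: they have to be found in the camera images.
- fixture: Fixed clamping fixture: aluminium plate 130 (x) x 190 (y) x 14 mm, bolted down. Origin: on the table surface; in its own frame (z up, turned only about z) the strap's pivot axis is vertical through x = 0, y = +35 mm, and the mould's centre is at x = 0, y = -55 mm. The plate spans y -110 to +80 mm. Steel nest guides around the mould reach 50 mm above the table, the mould's top face is at 60 mm.
- pivot (a point): Point on the strap's vertical pivot axis, 88 mm above the table; fixed to the fixture.
- strap_swing (a joint): Swing of the orange clamp strap about the vertical pivot, rad: 0 = parked fully aside, 1.75 = against its end stop, straight over the mould's centre. It grows counter-clockwise seen from above. In the fixture's frame the strap points from the pivot along the angle (-pi/2 - 1.75 + value) from the fixture's x axis: at 1.75 straight along the fixture's -y, parked roughly along -x (the robot's side). It has friction and stays where left (about 2 N pushed near its end).
- strap_end (a point): Middle of the upper edge of the orange strap's outer end, 109 mm from the pivot axis. The strap is a straight bar 24 mm wide and 16 mm tall, reaching 13 to 109 mm from the axis; with the lever up its underside is 72 mm and its top 88 mm above the table, so there are 12 mm between it and the mould. Fully clamped it rides about 6 mm lower.
- clamp_foot: Black rubber foot, 24 mm across, 7 mm tall, under the strap 90 mm from the pivot axis; origin at the centre of its underside, 63 mm above the table with the lever fully up. The cam lowers strap and foot so that the sprung foot (4 N/mm) presses on the mould.
- cam_lever (a joint): Cam lever with a red paddle, rad: 0 = fully up (63 degrees above level), 1.10 = fully down, level, against its stop. It turns about a level axis crossing the pivot axis 103 mm above the table, is carried round by the strap and always points away from the pivot on the side opposite to the strap; its elevation above level is (1.10 - value). Friction holds it where it is left; 4 to 6 N downward on the paddle moves it.
- lever_end (a point): Middle of the lever's outer end, on its centre line, 90 mm from the lever's axis. The red paddle is the last 42 mm of the lever, 24 mm wide and 12 mm thick (6 mm each side of the centre line).
- mould_top: Yellow upper half of the casting mould, 80 x 70 x 20 mm, loose on the fixed green lower half inside the guides (about 2 mm play); origin at the centre of its underside, 40 mm above the table.
- pot_red: Loose paint pot, red, 36 mm across and 50 mm tall; origin at the centre of its underside. Leave alone.
- pot_brown: Loose paint pot, brown, 36 mm across and 50 mm tall; origin at the centre of its underside. Leave alone.
- pot_teal: Loose paint pot, green, 36 mm across and 50 mm tall; origin at the centre of its underside. Leave alone.
- pot_black: Loose paint pot, black, 36 mm across and 50 mm tall; origin at the centre of its underside. Leave alone.
- figure: Miniature figure on a cork painting handle, 44 mm across the foot, 92 mm tall, behind the fixture; origin at the centre of its underside. Leave alone.
- water_pot: White water pot, 84 mm across, 95 mm tall; origin at the centre of its underside. Leave alone.
- brush: Loose white paint brush lying along its x axis, 160 mm long, 9 mm thick; origin on the table under it, 90 mm from its handle end. Leave alone.
- sprue: Grey flat sprue frame of model parts, 140 x 95 x 5 mm, lying flat; origin at the centre of its underside. Leave alone.
Things that resemble listed ones, but are neither listed nor needed, are in the scene too. Of the things that look like the mould_top, the middle-sized one is meant.

How it is judged:
By the outcome, as a careful person would: the job done as asked, in the order asked, and still so for the second after the job is handed in, with the robot touching nothing.
It also fails if it takes over 51 s, if anything falls off the work surface, if the arm or the gripper's body presses on something with over 40 N, if the wrist force passes 120 N, or if a joint passes its speed limit or range.

ROBOT

A 6-joint arm with a two-finger parallel gripper is mounted at the origin on the work surface. World frame = base frame: x ahead of the robot, y to its left, z up, the work surface at z = 0. Lengths are in m, angles in rad, forces in N, time in s.
With the tool pointing down it reaches from about 0.3 to 0.775 m from the base axis. Payload 14.6 kg.
Tool frame: the origin (TCP) lies midway between the tips of the shut fingers; the grasp point (between the pads) lies 19 mm behind it; z points along the fingers, y is the line along which they close (so a half turn about z gives the same grasp; the last joint's range is limited). The gripper opens to 85 mm and grips with 20 to 120 N. Pads are 22 mm wide; open, the fingers measure 114 mm over their backs; the gripper's body (76 mm by 85 mm) begins 54 mm behind the grasp point. The pads swing forward as they close: fully open they stand 13 mm farther back than shut.
Start: joints at [-1.215, 0.3, 1.521, -0, 1.321, -0.067], TCP at [0.226, -0.502, 0.231] pointing down, gripper open.
Joint ranges: [-3.03, 3.03], [-0.79, 2.21], [0.23, 2.52], [-1.04, 4.18], [0, 3.07], [-2.55, 2.55]. Speed limits (rad/s): [2.22, 2.22, 2.57, 3.14, 3.14, 3.14].

INTERFACE

Orientations are given as a unit quaternion [x, y, z, w].
In Python, from workcell import monitor, eyes, finish_job gives the robot as it stands.
- The arm moves only by the tool play_rows, never from a script. Its argument "moves" is a list of rows, each an object with "linear": the shift along the tool's x, y, z in cm, a list of three; "spin": the turn about the tool's z in degrees; "grip": the closure, from -1 (fully open) to 1 (shut), so that 0 is half open. In form: [{"linear": [tx, ty, tz], "spin": spin, "grip": grip}, ...]. A call has 1 to 12 rows; each row shifts and turns the commanded pose from where the row before left it, along the tool's axes as they then stand; what a row does not reach is not made up. A row lasts 1/10 s, in which the tool goes at most 50 mm and 8.59 degrees, less where a joint would pass 70% of its speed; a pose out of reach is approached as far as the arm can. A call with a gripper value outside its range is refused whole. The fingers move at their own pace and stop on an object; "grip_force" is the grip in N (left out, the last holds). Time passes only in rows, so rows that do not move let the fingers close. It gives the time, the measured TCP pose, the force, the opening and the grip force at its end, in the units of the state.
- monitor.state(): the state, without advancing time (a new reading comes with each control period).
- eyes.read_camera(name): name is "scene" or "top"; returns (picture, depth): 420x560x3 uint8, red, green, blue; 420x560 float32, m along the optical axis (not along the pixel's ray), 0 where there is no reading.
- eyes.calibration(name): a dict with "camera_matrix" (3x3 intrinsics, pixels), "origin" and "attitude" of the camera in the world. Camera axes: x right, y down, z forward; pixel columns grow to the right and rows downward; lengths in m; the calibration is good to about 2 mm. A picture is of the moment at which its call begins. calibration takes no time and is no camera call.
- finish_job(): hands the job in; it is judged then, once.
The state is a dict: "time_s": time; "joint_positions": joint angles; "qd": joint speeds; "effort": joint torques, N m; "position": TCP position; "orientation": TCP orientation; "force": force on the tool from outside, world axes, zero at the start; "wrist_torque": the same for the moment, N m; "opening": finger opening in m; "grasp_force": force on a finger pad.
Only numpy, scipy, OpenCV 4.12 (cv2) and the standard library are available. Lean on these libraries where they do the work, as an engineer would, in place of code of your own. Each camera call takes 0.05 s, during which the arm holds its last target. There are 200 camera calls.

## Working session

There is one attempt and no reset: what is moved stays moved. The work goes in short steps, Python scripts to look and compute and a tool call to move; the robot and the scene stay as the last step left them, time stands still between calls to the robot, and variables do not carry over. Pictures are saved under pics/ and viewed, at most 10 in all, crops included, and the job is handed in when it is done.

Besides the shell and the picture viewer there is one more tool, called after "Request:" by a JSON object that holds its "op" and its "data". play_rows: Moves the arm, as the interface text tells. Its arguments: {"type":"object","properties":{"moves":{"type":"array"},"grip_force":{"type":"number"}},"required":["moves"]}

```bash
mkdir -p pics; cat > h.py <<'E'
import numpy as np, cv2
from workcell import monitor, eyes
from scipy.spatial.transform import Rotation as R
def cal(n):
    c=eyes.calibration(n); K=np.array(c["camera_matrix"]); o=np.array(c["origin"]); a=np.array(c["attitude"])
    return K,o,(a if a.shape==(3,3) else R.from_quat(a).as_matrix())
def cloud(n,d):
    K,o,A=cal(n); v,u=np.mgrid[:d.shape[0],:d.shape[1]]
    p=np.stack([(u-K[0,2])/K[0,0]*d,(v-K[1,2])/K[1,1]*d,d],-1)
    return p@A.T+o
E
python3 - <<'E'
from h import *
for n in ("scene","top"):
    p,d=eyes.read_camera(n); cv2.imwrite(f"pics/{n}0.png",p[:,:,::-1]); np.savez(f"/tmp/{n}0.npz",p=p,d=d)
    print(n,eyes.calibration(n))
print(monitor.state())
E
```

```text
scene {'camera_matrix': array([[389.89473762,   0.        , 289.02575329],
       [  0.        , 389.89473762, 210.90350843],
       [  0.        ,   0.        ,   1.        ]]), 'origin': array([ 1.06463231, -0.51074962,  0.76134632]), 'attitude': array([ 0.83955936,  0.34320018, -0.15975125, -0.38965788])}
top {'camera_matrix': array([[395.56318364,   0.        , 280.08267294],
       [  0.        , 395.56318364, 212.99839872],
       [  0.        ,   0.        ,   1.        ]]), 'origin': array([0.4993219 , 0.02006317, 1.27116245]), 'attitude': array([ 0.71045495, -0.70289146,  0.02524175, -0.02366896])}
{'time_s': 0.1, 'joint_positions': array([-1.21457876e+00,  3.00402053e-01,  1.52152758e+00, -1.70048871e-05,
        1.32073098e+00, -6.66000479e-02]), 'qd': array([-0.00086728, -0.00156483, -0.00144851,  0.00057122, -0.000804  ,
        0.00011342]), 'effort': array([ 1.88902406e-03, -5.44377565e+01, -3.62372303e+01, -3.14416832e-05,
        3.02988337e-03, -3.39412134e-05]), 'position': array([ 0.22559886, -0.50136063,  0.23078183]), 'orientation': array([ 9.77735682e-01,  2.09839583e-01, -8.52055496e-05, -5.27201675e-04]), 'force': array([ 0.37846764, -0.95090098,  0.2560734 ]), 'wrist_torque': array([-0.00992209,  0.00078594, -0.03024968]), 'grasp_force': 0.0, 'opening': 0.08556109113881165}
```

View pics/scene0.png

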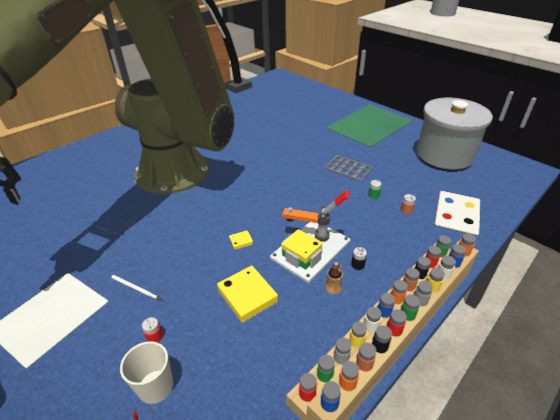

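View pics/top0.png

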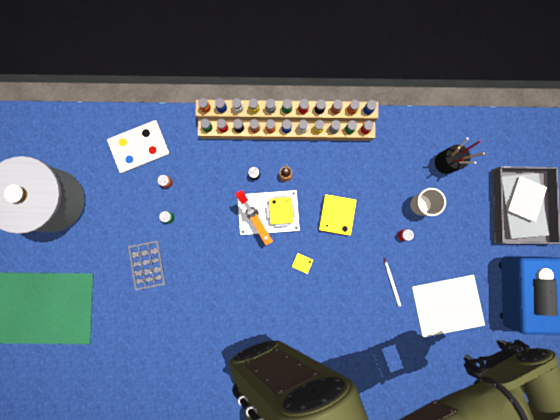

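The scene view shows the arm at the left and the closed mould in its white fixture near (310,245). In the top view the fixture is at (268,213), the strap's outer end near (266,241), and the red paddle near (241,197). The pots and figure lie above and to the left of the fixture.

```bash
python3 - <<'E'
from h import *
z=np.load("/tmp/top0.npz");p,d=z["p"],z["d"];W=cloud("top",d)
hsv=cv2.cvtColor(p,cv2.COLOR_RGB2HSV);H,S,V=[hsv[...,i].astype(int) for i in range(3)]
v,u=np.mgrid[:420,:560]
roi=(u>225)&(u<310)&(v>180)&(v<255)
def rect(m,n,zz=None):
    q=W[m]; q=q[np.isfinite(q).all(1)]
    r=cv2.minAreaRect(q[:,:2].astype(np.float32)); print(n,len(q),np.round(r[0],4),np.round(r[1],4),round(r[2],1),"z",np.round(np.percentile(q[:,2],[5,50,95]),3)); return q
plate=roi&(abs(W[...,2]-.014)<.006)&(S<70)&(V>120)
q=rect(plate,"plate")
print(np.round(cv2.boxPoints(cv2.minAreaRect(q[:,:2].astype(np.float32))),4))
o=roi&(H>5)&(H<17)&(S>150)&(W[...,2]>.06); q=rect(o,"strap")
print(np.round(cv2.boxPoints(cv2.minAreaRect(q[:,:2].astype(np.float32))),4))
r=roi&((H<4)|(H>175))&(S>150)&(V>90);q=rect(r,"paddle")
y=roi&(H>22)&(H<35)&(S>150);rect(y,"mould")
# neighbours' heights
K,o_,A=cal("top")
for n,(a,b) in dict(black=(254,173),fig=(286,173),red=(164,181),teal=(166,217),ymid=(338,215),ysm=(303,263)).items(): print(n,np.round(W[b,a],3))
# scene camera cross-check
z=np.load("/tmp/scene0.npz");p,d=z["p"],z["d"];W=cloud("scene",d)
hsv=cv2.cvtColor(p,cv2.COLOR_RGB2HSV);H,S,V=[hsv[...,i].astype(int) for i in range(3)]
roi=(u>270)&(u<355)&(v>185)&(v<280)
rect(roi&(H>5)&(H<17)&(S>150)&(W[...,2]>.06),"strap_s")
rect(roi&((H<4)|(H>175))&(S>150)&(V>90),"paddle_s")
E
```

```text
plate 1233 [0.5525 0.052 ] [0.2071 0.1896] 4.9 z [0.01  0.014 0.018]
[[ 0.4413  0.1377]
 [ 0.4574 -0.0513]
 [ 0.6637 -0.0336]
 [ 0.6476  0.1553]]
strap 16 [0.5328 0.0746] [0.0936 0.0223] 29.4 z [0.085 0.088 0.09 ]
[[0.4865 0.0614]
 [0.4974 0.042 ]
 [0.5791 0.0879]
 [0.5681 0.1073]]
paddle 86 [0.5762 0.1042] [0.1609 0.0279] 31.0 z [0.149 0.166 0.177]
mould 547 [0.5414 0.0089] [0.1825 0.0703] 9.2 z [0.055 0.06  0.064]
black [0.708 0.1   0.05 ]
fig [0.707 0.001 0.062]
red [0.68  0.379 0.051]
teal [0.568 0.37  0.051]
ymid [ 0.581 -0.165  0.028]
ysm [ 0.429 -0.056  0.014]
strap_s 333 [ 0.8204 -0.1838] [0.1267 0.8063] 45.7 z [0.068 0.086 0.09 ]
paddle_s 100 [ 0.8471 -0.185 ] [0.03   0.7828] 35.9 z [0.146 0.165 0.177]
```

```bash
cat >> h.py <<'E'
def hsvs(p):
    h=cv2.cvtColor(p,cv2.COLOR_RGB2HSV).astype(int); return h[...,0],h[...,1],h[...,2]
def onplane(n,px,z):
    K,o,A=cal(n); px=np.asarray(px,float).reshape(-1,2)
    r=np.c_[(px[:,0]-K[0,2])/K[0,0],(px[:,1]-K[1,2])/K[1,1],np.ones(len(px))]@A.T
    return o+r*((z-o[2])/r[:,2])[:,None]
def big(m):
    n,l,s,_=cv2.connectedComponentsWithStats(m.astype(np.uint8)); return l==1+np.argmax(s[1:,4])
def box(n,m,z,name):
    v,u=np.nonzero(big(m)); P=onplane(n,np.c_[u,v],z)[:,:2]
    r=cv2.minAreaRect(P.astype(np.float32)); print(name,len(u),np.round(r[0],4),np.round(r[1],4),round(r[2],1)); return r
E
python3 - <<'E'
from h import *
v,u=np.mgrid[:420,:560]
z=np.load("/tmp/top0.npz");p,d=z["p"],z["d"];H,S,V=hsvs(p);W=cloud("top",d)
print(hsvs(p)[0][225:243,258:270:3].tolist()[::4], p[236,264],p[200,241])
roi=(u>225)&(u<310)&(v>180)&(v<255)
r=box("top",roi&(S<90)&(V>110),.014,"plate"); print(cv2.boxPoints(r).round(4))
r=box("top",roi&(H>5)&(H<22)&(S>150)&(v>208)&(u<274),.088,"strap"); print(cv2.boxPoints(r).round(4))
y=roi&(H>22)&(H<35)&(S>120)&(u>268); r=box("top",y,.06,"mould");
m=big(roi&((H<6)|(H>172))&(S>150)&(V>90)&(v<205))
q=W[m];print("paddle",len(q),np.median(q,0).round(4),q.min(0).round(3),q.max(0).round(3))
z=np.load("/tmp/scene0.npz");p,d=z["p"],z["d"];H,S,V=hsvs(p);W=cloud("scene",d)
roi=(u>270)&(u<355)&(v>185)&(v<280)
for nm,m in (("strap",roi&(H>5)&(H<22)&(S>150)&(v<225)&(u<322)),("paddle",roi&((H<5)|(H>172))&(S>150)&(v<212)&(u>322))):
    m=big(m);q=W[m];q=q[(q[:,2]>.06)&(q[:,2]<.2)];print(nm,len(q),np.median(q,0).round(4),q.min(0).round(3),q.max(0).round(3))
E
```

```text
[[19, 20, 90, 0], [20, 19, 20, 90], [4, 20, 20, 17], [110, 12, 16, 15], [110, 109, 17, 20]] [255 204 127] [238  26  23]
plate 1662 [0.5875 0.0561] [0.1367 0.1927] 4.8
[[ 0.5113  0.1464]
 [ 0.5275 -0.0456]
 [ 0.6637 -0.0341]
 [ 0.6475  0.1579]]
strap 212 [0.5325 0.0755] [0.0941 0.0241] 29.3
[[0.4856 0.063 ]
 [0.4974 0.042 ]
 [0.5794 0.0881]
 [0.5676 0.1091]]
mould 564 [0.5912 0.0163] [0.0796 0.069 ] 5.1
paddle 85 [0.6221 0.1276 0.1668] [ 0.607  0.115 -0.002] [0.638 0.158 0.18 ]
strap 305 [0.5369 0.0701 0.0863] [0.492 0.041 0.067] [0.579 0.103 0.092]
paddle 104 [0.6259 0.1208 0.1653] [0.608 0.111 0.144] [0.641 0.139 0.179]
```

Request:
{"op": "play_rows", "data": {"moves": [{"linear": [2,-1.8,0],"spin": 0,"grip": 1},{"linear": [2,-1.8,0],"spin": 0,"grip": 1},{"linear": [3,-2.8,0],"spin": 0,"grip": 1},{"linear": [3,-2.8,0],"spin": 0,"grip": 1},{"linear": [3,-2.8,0],"spin": 0,"grip": 1},{"linear": [3,-2.8,0],"spin": 0,"grip": 1},{"linear": [3,-2.8,0],"spin": 0,"grip": 1},{"linear": [3,-2.8,0],"spin": 0,"grip": 1},{"linear": [3,-2.8,0],"spin": 0,"grip": 1},{"linear": [3,-2.8,0],"spin": 0,"grip": 1},{"linear": [3,-2.8,0],"spin": 0,"grip": 1},{"linear": [3,-2.8,0],"spin": 0,"grip": 1}], "grip_force": 40}}

```text
time_s: 1.3
position: [0.4063, -0.0722, 0.2313]
orientation: [0.978, 0.21, 0.0, 0.0]
force: [0.6, -0.5, 1.1]
opening: 0.0002
grasp_force: 0.0
```

Request:
{"op": "play_rows", "data": {"moves": [{"linear": [3,-2.8,0],"spin": 0,"grip": 1},{"linear": [3,-2.8,0],"spin": 0,"grip": 1},{"linear": [3,-2.8,0],"spin": 0,"grip": 1},{"linear": [3,-2.8,0],"spin": 0,"grip": 1},{"linear": [1,-1.5,0],"spin": 0,"grip": 1},{"linear": [0.8,0,0],"spin": -3,"grip": 1},{"linear": [0,0,0],"spin": -3,"grip": 1},{"linear": [0,0,0],"spin": 0,"grip": 1},{"linear": [0,0,0],"spin": 0,"grip": 1}]}}

```text
time_s: 2.2
position: [0.4797, 0.0985, 0.2311]
orientation: [0.966, 0.26, -0.0, -0.0]
force: [0.5, 0.5, -0.4]
opening: 0.0004
grasp_force: 0.0
```

```bash
cat >> h.py <<'E'
PIV=np.array([.5833,.1059])
def tool(goal=None):
    s=monitor.state(); Rm=R.from_quat(s["orientation"]).as_matrix()
    print("t",s["time_s"],"pos",s["position"].round(4),"psi",round(np.degrees(np.arctan2(Rm[1,0],Rm[0,0])),1),"tilt",round(Rm[2,2],4),"F",s["force"].round(1),"open",round(s["opening"],4))
    if goal is not None: print("cm to go in tool axes",(Rm.T@(np.array(goal)-s["position"])*100).round(2))
    return s,Rm
E
python3 -c "
from h import *
tool([.4795,.0993,.074])"
```

```text
t 2.2 pos [0.4797 0.0985 0.2311] psi 30.1 tilt -1.0 F [ 0.5  0.5 -0.4] open 0.0004
cm to go in tool axes [ 0.03 -0.08 15.71]
```

Request:
{"op": "play_rows", "data": {"moves": [{"linear": [0,-0.1,2],"spin": 0,"grip": 1},{"linear": [0,0,2.5],"spin": 0,"grip": 1},{"linear": [0,0,2.5],"spin": 0,"grip": 1},{"linear": [0,0,2.5],"spin": 0,"grip": 1},{"linear": [0,0,2.5],"spin": 0,"grip": 1},{"linear": [0,0,2],"spin": 0,"grip": 1},{"linear": [0,0,1.7],"spin": 0,"grip": 1},{"linear": [0,0,0],"spin": 0,"grip": 1},{"linear": [0,0,0],"spin": 0,"grip": 1}]}}

```text
time_s: 3.1
position: [0.4794, 0.0993, 0.0748]
orientation: [0.966, 0.26, 0.0, -0.0]
force: [0.8, 0.0, 0.3]
opening: 0.0003
grasp_force: 0.0
```

```bash
python3 - <<'E'
from h import *
s,Rm=tool([.4795,.0993,.074])
p,d=eyes.read_camera("scene"); c=p[130:300,200:420,::-1]; cv2.imwrite("pics/s1.png",cv2.resize(c,None,fx=3,fy=3,interpolation=cv2.INTER_CUBIC))
E
```

```text
t 3.1 pos [0.4794 0.0993 0.0748] psi 30.2 tilt -1.0 F [0.8 0.  0.3] open 0.0003
cm to go in tool axes [0.01 0.   0.08]
```

View pics/s1.png

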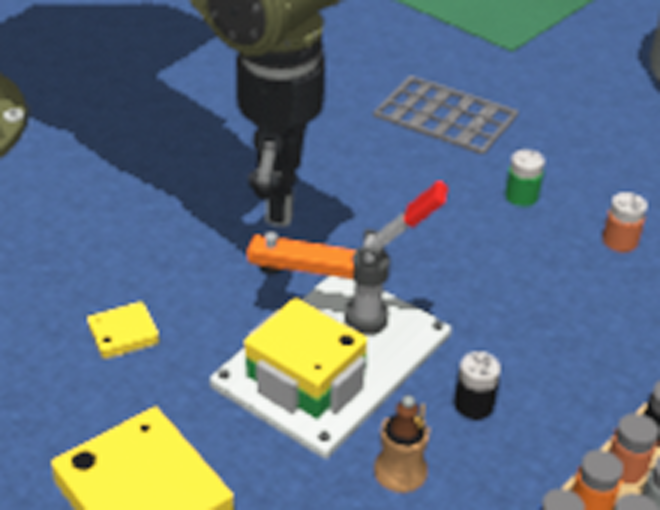

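Fingertips hang behind the strap at (280,220), clear of it; the strap end is at (265,245), with the lever still up at (430,200).

Request:
{"op": "play_rows", "data": {"moves": [{"linear": [0,0.9,0.05],"spin": 0,"grip": 1},{"linear": [0,0.9,0],"spin": 0,"grip": 1},{"linear": [-0.2,0.8,0],"spin": -5,"grip": 1},{"linear": [-0.2,0.8,0],"spin": -5,"grip": 1},{"linear": [-0.2,0.8,0],"spin": -5,"grip": 1},{"linear": [-0.2,0.8,0],"spin": -5,"grip": 1},{"linear": [-0.2,0.8,0],"spin": -5,"grip": 1},{"linear": [-0.2,0.8,0],"spin": -5,"grip": 1},{"linear": [-0.2,0.8,0],"spin": -5,"grip": 1},{"linear": [-0.2,0.8,0],"spin": -5,"grip": 1},{"linear": [-0.2,0.8,0],"spin": -5,"grip": 1},{"linear": [0,0,0],"spin": 0,"grip": 1}]}}

```text
time_s: 4.35
position: [0.5318, 0.0243, 0.0741]
orientation: [0.792, 0.61, 0.0, 0.0]
force: [0.1, 0.6, 0.4]
opening: -0.0003
grasp_force: 0.0
```

```bash
python3 - <<'E'
from h import *
s,Rm=tool()
print("pivot in tool",(Rm.T@(np.r_[PIV,.088]-s["position"])).round(4))
p,d=eyes.read_camera("scene"); c=p[130:300,200:420,::-1]; cv2.imwrite("pics/s2.png",cv2.resize(c,None,fx=3,fy=3,interpolation=cv2.INTER_CUBIC))
E
```

```text
t 4.35 pos [0.5318 0.0243 0.0741] psi 75.2 tilt -1.0 F [0.1 0.6 0.4] open -0.0003
pivot in tool [ 0.092   0.029  -0.0139]
```

View pics/s2.png

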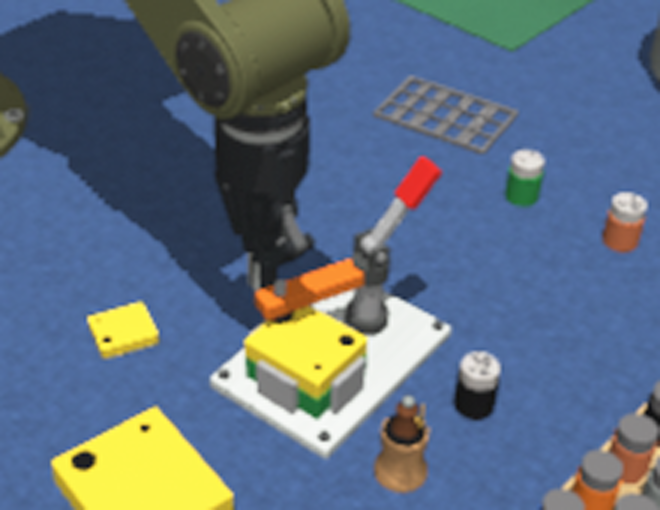

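The strap has swung with the fingers; its end is now at (265,300), at the mould's near edge. I'll continue to the stop.

Request:
{"op": "play_rows", "data": {"moves": [{"linear": [-0.2,0.8,0],"spin": -5,"grip": 1},{"linear": [-0.2,0.8,0],"spin": -5,"grip": 1},{"linear": [-0.2,0.8,0],"spin": -5,"grip": 1},{"linear": [-0.2,0.8,0],"spin": -5,"grip": 1},{"linear": [0,0.2,0],"spin": 0,"grip": 1},{"linear": [0,0,0],"spin": 0,"grip": 1}]}}

```text
time_s: 5.0
position: [0.5636, 0.0137, 0.0738]
orientation: [0.676, 0.737, 0.0, 0.0]
force: [0.4, -0.1, -0.1]
opening: -0.0003
grasp_force: 0.0
```

Request:
{"op": "play_rows", "data": {"moves": [{"linear": [0,0.2,0],"spin": 0,"grip": 1},{"linear": [0,0,0],"spin": 0,"grip": 1}]}}

```text
time_s: 5.2
position: [0.5655, 0.014, 0.0738]
orientation: [0.675, 0.738, -0.0, -0.0]
force: [-0.6, -1.6, 0.1]
opening: 0.0002
grasp_force: 0.7
```

Request:
{"op": "play_rows", "data": {"moves": [{"linear": [0,0.2,0],"spin": 0,"grip": 1},{"linear": [0,0,0],"spin": 0,"grip": 1}]}}

```text
time_s: 5.4
position: [0.5677, 0.0141, 0.0738]
orientation: [0.674, 0.738, 0.0, 0.0]
force: [-0.9, -1.3, 0.0]
opening: -0.0002
grasp_force: 0.7
```

Request:
{"op": "play_rows", "data": {"moves": [{"linear": [0,0.2,0],"spin": 0,"grip": 1},{"linear": [0,0,0],"spin": 0,"grip": 1}]}}

```text
time_s: 5.6
position: [0.5691, 0.0141, 0.0735]
orientation: [0.674, 0.739, -0.001, -0.001]
force: [-7.3, -3.0, 1.3]
opening: -0.0
grasp_force: 3.4
```

Request:
{"op": "play_rows", "data": {"moves": [{"linear": [0,0.2,0],"spin": 0,"grip": 1},{"linear": [0,0,0],"spin": 0,"grip": 1}]}}

```text
time_s: 5.8
position: [0.5703, 0.0141, 0.0732]
orientation: [0.674, 0.739, -0.002, -0.001]
force: [-12.6, -4.5, 3.6]
opening: -0.0
grasp_force: 6.4
```

```bash
python3 - <<'E'
from h import *
tool()
p,d=eyes.read_camera("top"); c=p[170:260,210:330,::-1]; cv2.imwrite("pics/t3.png",cv2.resize(c,None,fx=5,fy=5,interpolation=cv2.INTER_CUBIC))
E
```

```text
t 5.8 pos [0.5703 0.0141 0.0732] psi 95.2 tilt -1.0 F [-12.6  -4.5   3.6] open -0.0
```

View pics/t3.png

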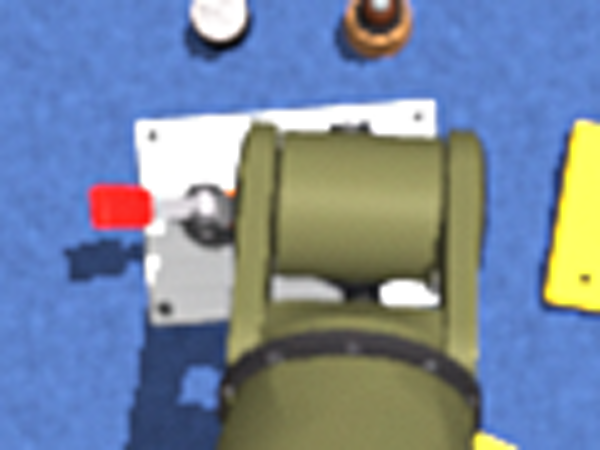

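The lever at (120,207) lies along the fixture's axis and the force has climbed to 13 N, so the strap is against its stop. I'll back off, rise and check.

Request:
{"op": "play_rows", "data": {"moves": [{"linear": [0,-1,0],"spin": 0,"grip": 1},{"linear": [0,-2,0],"spin": 0,"grip": 1},{"linear": [0,-1,-1],"spin": 0,"grip": 1},{"linear": [0,0,-3],"spin": 0,"grip": 1},{"linear": [0,0,-4],"spin": 0,"grip": 1},{"linear": [0,0,-4],"spin": 0,"grip": 1},{"linear": [0,0,-4],"spin": 0,"grip": 1},{"linear": [0,-3,-2.5],"spin": 0,"grip": 1},{"linear": [0,-4,0],"spin": 0,"grip": 1},{"linear": [0,-4,0],"spin": 0,"grip": 1},{"linear": [0,0,0],"spin": 0,"grip": 1},{"linear": [0,0,0],"spin": 0,"grip": 1}]}}

```text
time_s: 7.05
position: [0.4222, 0.0009, 0.2595]
orientation: [0.674, 0.739, 0.001, 0.001]
force: [-0.0, -0.8, -0.4]
opening: -0.0003
grasp_force: 0.0
```

```bash
cat > m.py <<'E'
from h import *
import sys
v,u=np.mgrid[:420,:560]
p,d=eyes.read_camera("top");H,S,V=hsvs(p);W=cloud("top",d)
roi=(u>220)&(u<310)&(v>180)&(v<255)
r=box("top",roi&(H>5)&(H<21)&(S>120)&(W[...,2]>.07),float(sys.argv[1]),"strap"); print(cv2.boxPoints(r).round(4))
m=big(roi&((H<6)|(H>172))&(S>150)&(V>90)&(u<255)); q=W[m]; q=q[q[:,2]>.07]
print("paddle",len(q),np.median(q,0).round(4),q.min(0).round(3),q.max(0).round(3))
p,d=eyes.read_camera("scene"); c=p[130:300,200:420,::-1]; cv2.imwrite("pics/"+sys.argv[2],cv2.resize(c,None,fx=3,fy=3,interpolation=cv2.INTER_CUBIC))
e=np.radians(4.8); out=np.array([-np.sin(e),np.cos(e)])
tool(np.r_[PIV+.012*out,.25])
E
python3 m.py .088 s4.png
```

```text
strap 186 [0.5891 0.0474] [0.0213 0.0933] 4.9
[[ 0.5745  0.093 ]
 [ 0.5824 -0.    ]
 [ 0.6037  0.0018]
 [ 0.5958  0.0948]]
paddle 90 [0.5821 0.1472 0.1684] [0.571 0.134 0.149] [0.593 0.164 0.18 ]
t 7.15 pos [0.4229 0.0009 0.259 ] psi 95.2 tilt -1.0 F [ 0.6 -0.5  0.5] open -0.0
cm to go in tool axes [10.2  16.93  0.91]
```

View pics/s4.png

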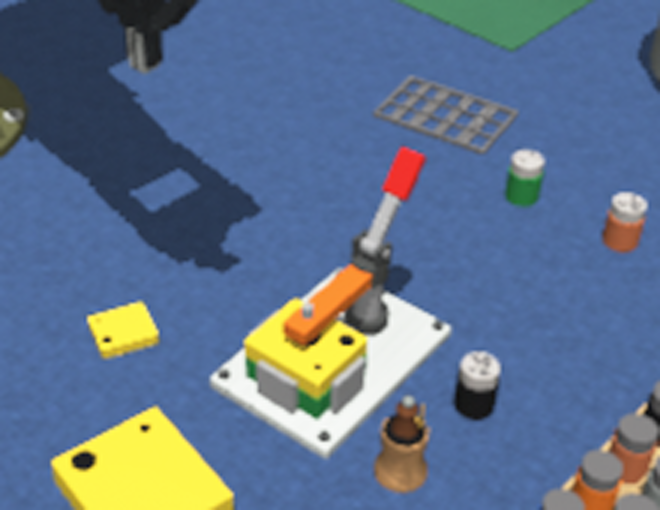

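The strap now points straight over the mould (4.9° against the fixture's 4.8°), with its end at (300,335). The lever is at about 54° with its paddle at (405,175), and the mould and pots are undisturbed. Next I'll go above the lever's inner face.

Request:
{"op": "play_rows", "data": {"moves": [{"linear": [1.1,1.7,0],"spin": 0,"grip": 1},{"linear": [2,3,0],"spin": 0,"grip": 1},{"linear": [2,3,0],"spin": 0,"grip": 1},{"linear": [2,3,0],"spin": 0,"grip": 1},{"linear": [2,3,0],"spin": 0,"grip": 1},{"linear": [1.5,2.4,0],"spin": 0,"grip": 1},{"linear": [0.4,1.0,1],"spin": 0,"grip": 1},{"linear": [0,0,2],"spin": 0,"grip": 1},{"linear": [0,0,2],"spin": 0,"grip": 1},{"linear": [0,0,2],"spin": 0,"grip": 1},{"linear": [0,0,0],"spin": 0,"grip": 1},{"linear": [0,0,0],"spin": 0,"grip": 1}]}}

```text
time_s: 8.35
position: [0.583, 0.1261, 0.1888]
orientation: [0.674, 0.739, -0.0, -0.0]
force: [-0.1, 0.3, 1.0]
opening: -0.0001
grasp_force: 0.0
```

```bash
python3 - <<'E'
from h import *
a=np.radians(4.8);out=np.array([-np.sin(a),np.cos(a)]);P=np.array([.5845,.1075])
s,Rm=tool(np.r_[P+.019*out,.175])
L=None
for e in (60,52,44,36,28,20,12,6,0,-2):
    e=np.radians(e);c=np.array([.078*np.cos(e)-.006*np.sin(e)-.011,.103+.078*np.sin(e)+.006*np.cos(e)])
    print(np.degrees(e).round(),c.round(4),None if L is None else ((c-L)*100).round(2));L=c
E
```

```text
t 8.35 pos [0.583  0.1261 0.1888] psi 95.2 tilt -1.0 F [-0.1  0.3  1. ] open -0.0001
cm to go in tool axes [ 0.03 -0.01  1.38]
60.0 [0.0228 0.1735] None
52.0 [0.0323 0.1682] [ 0.95 -0.54]
44.0 [0.0409 0.1615] [ 0.86 -0.67]
36.0 [0.0486 0.1537] [ 0.76 -0.78]
28.0 [0.0551 0.1449] [ 0.65 -0.88]
20.0 [0.0602 0.1353] [ 0.52 -0.96]
12.0 [0.064  0.1251] [ 0.38 -1.02]
6.0 [0.0659 0.1171] [ 0.19 -0.8 ]
0.0 [0.067 0.109] [ 0.11 -0.81]
-2.0 [0.0672 0.1063] [ 0.02 -0.27]
```

Request:
{"op": "play_rows", "data": {"moves": [{"linear": [0.2,0,0.8],"spin": 0,"grip": 1},{"linear": [0.2,0,0.7],"spin": 0,"grip": 1},{"linear": [0.5,0,0.25],"spin": 0,"grip": 1},{"linear": [0.45,0,0.3],"spin": 0,"grip": 1},{"linear": [0.45,0,0.35],"spin": 0,"grip": 1},{"linear": [0.4,0,0.35],"spin": 0,"grip": 1},{"linear": [0.4,0,0.4],"spin": 0,"grip": 1},{"linear": [0.35,0,0.4],"spin": 0,"grip": 1},{"linear": [0,0,0],"spin": 0,"grip": 1}]}}

```text
time_s: 9.25
position: [0.5797, 0.1558, 0.1527]
orientation: [0.674, 0.739, -0.0, -0.0]
force: [0.1, 0.0, 0.2]
opening: 0.0001
grasp_force: 0.1
```

```bash
python3 - <<'E'
from h import *
tool()
p,d=eyes.read_camera("scene"); c=p[130:300,200:420,::-1]; cv2.imwrite("pics/s5.png",cv2.resize(c,None,fx=3,fy=3,interpolation=cv2.INTER_CUBIC))
E
```

```text
t 9.25 pos [0.5797 0.1558 0.1527] psi 95.3 tilt -1.0 F [0.1 0.  0.2] open 0.0001
```

View pics/s5.png

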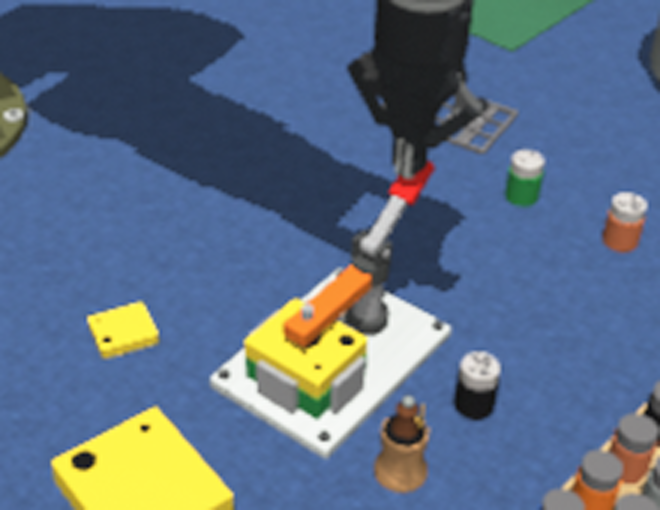

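The tips are on the paddle's inner face at (410,175) and the lever is turning down with them. Continuing the arc.

Request:
{"op": "play_rows", "data": {"moves": [{"linear": [0.35,0,0.45],"spin": 0,"grip": 1},{"linear": [0.3,0,0.45],"spin": 0,"grip": 1},{"linear": [0.3,0,0.5],"spin": 0,"grip": 1},{"linear": [0.25,0,0.5],"spin": 0,"grip": 1},{"linear": [0.2,0,0.5],"spin": 0,"grip": 1},{"linear": [0.2,0,0.5],"spin": 0,"grip": 1},{"linear": [0.1,0,0.4],"spin": 0,"grip": 1},{"linear": [0.1,0,0.4],"spin": 0,"grip": 1},{"linear": [0,0,0.4],"spin": 0,"grip": 1},{"linear": [0,0,0],"spin": 0,"grip": 1}]}}

```text
time_s: 10.3
position: [0.578, 0.1734, 0.1117]
orientation: [0.674, 0.739, -0.0, -0.0]
force: [0.1, 0.0, -0.4]
opening: -0.0001
grasp_force: 0.0
```

Request:
{"op": "play_rows", "data": {"moves": [{"linear": [0,0,0.3],"spin": 0,"grip": 1},{"linear": [0,0,0],"spin": 0,"grip": 1}]}}

```text
time_s: 10.5
position: [0.5781, 0.1734, 0.1091]
orientation: [0.674, 0.739, 0.0, -0.0]
force: [0.1, 0.0, 0.4]
opening: 0.0
grasp_force: 0.0
```

Request:
{"op": "play_rows", "data": {"moves": [{"linear": [0,0,0.2],"spin": 0,"grip": 1},{"linear": [0,0,0],"spin": 0,"grip": 1}]}}

```text
time_s: 10.7
position: [0.5784, 0.1735, 0.1082]
orientation: [0.674, 0.739, 0.001, 0.0]
force: [-3.9, 1.1, 10.2]
opening: -0.0
grasp_force: 4.8
```

Request:
{"op": "play_rows", "data": {"moves": [{"linear": [0,0,0.15],"spin": 0,"grip": 1},{"linear": [0,0,0],"spin": 0,"grip": 1}]}}

```text
time_s: 10.9
position: [0.5787, 0.1737, 0.1077]
orientation: [0.674, 0.739, 0.001, 0.0]
force: [-6.5, 2.1, 18.2]
opening: 0.0004
grasp_force: 8.8
```

Request:
{"op": "play_rows", "data": {"moves": [{"linear": [0,0,0.15],"spin": 0,"grip": 1},{"linear": [0,0,0],"spin": 0,"grip": 1}]}}

```text
time_s: 11.1
position: [0.5793, 0.1739, 0.1072]
orientation: [0.674, 0.739, 0.002, 0.001]
force: [-6.9, 2.7, 24.1]
opening: 0.0002
grasp_force: 12.2
```

Request:
{"op": "play_rows", "data": {"moves": [{"linear": [0,0,-0.5],"spin": 0,"grip": 1},{"linear": [0,0,-2],"spin": 0,"grip": 1},{"linear": [0,0,-4],"spin": 0,"grip": 1},{"linear": [0,0,-4],"spin": 0,"grip": 1},{"linear": [0,0,-4],"spin": 0,"grip": 1},{"linear": [0,-3,0],"spin": 0,"grip": 1},{"linear": [0,-4,0],"spin": 0,"grip": 1},{"linear": [0,-4,0],"spin": 0,"grip": 1},{"linear": [0,-4,0],"spin": 0,"grip": 1},{"linear": [0,-2,0],"spin": 0,"grip": 1},{"linear": [0,0,0],"spin": 0,"grip": 1},{"linear": [0,0,0],"spin": 0,"grip": 1}]}}

```text
time_s: 12.3
position: [0.4092, 0.1577, 0.2495]
orientation: [0.674, 0.739, 0.0, 0.0]
force: [-0.1, -0.4, 0.2]
opening: 0.0004
grasp_force: 0.0
```

```bash
python3 m.py .082 s6.png
```

```text
strap 193 [0.5889 0.0468] [0.0222 0.0885] 4.0
[[0.5747 0.0901]
 [0.5809 0.0019]
 [0.603  0.0034]
 [0.5969 0.0917]]
paddle 99 [0.5785 0.1743 0.1091] [0.499 0.02  0.098] [0.59  0.193 1.271]
t 12.4 pos [0.4096 0.1577 0.2492] psi 95.2 tilt -1.0 F [0.1 0.5 0.2] open -0.0002
cm to go in tool axes [-5.53 16.84 -0.09]
```

View pics/s6.png

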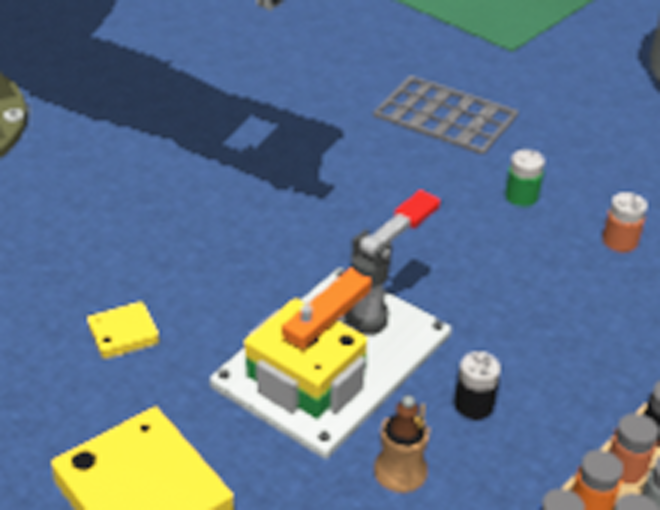

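The lever lies level (paddle top at 0.109 m, at (417,208) in the picture), and the strap is down over the mould at (330,310). Nothing else has moved and the arm is clear.

```bash
python3 -c "
from workcell import finish_job
print(finish_job())"
```

```text
the job is handed in; nothing more can be done
None
```

I pushed the strap to its stop over the mould, then pushed the cam lever fully down to level, and handed the job in at about 12.5 s with the arm clear and nothing else visibly moved; no verdict was returned.

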